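Isolate the grinder, then hold the green clip open over the notice card

TASK

The grinder is going out of service: first flip the isolator lever from its green (on) side fully to its red (off) side. Then squeeze the green spring clip open, lift it off the rail and bring its jaws down astride the middle of the notice card's upper edge, wide open and not touching the card. Finish while holding it gaping there, without letting go, and leave the red clip and all else alone.

Things in the scene. Friction and masses are not known exactly. Their poses are not given: they have to be found in the camera images.
- isolator: Grey isolator box, fixed, 100 (x) x 150 (y) x 50 mm high, origin at centre of underside. Its top has a green patch at the +y end (on) and a red patch at the -y end (off), with a lever between two 63 mm high cheeks at the middle. Stands anywhere in front of the robot, yawed up to 0.6 rad.
- lever (a joint): Isolator lever angle: 0 = on (leaning 0.65 rad to the box's own +y, green), 1.3 rad = off (leaning 0.65 rad to -y, red). It turns about an axis along the box's own x, 52 mm above the table; its weight tips it by itself to the nearer end once past upright (0.65). About 1 N at the tip moves it.
- lever_tip (a point): Centre of the black ball (24 mm diameter) on the lever's 10 mm thick steel rod, 75 mm from the lever's pivot; 112 mm above the table at either end, 127 mm when upright.
- rail: Clip parking rail, fixed: wooden foot 70 x 220 x 12 mm with an upright steel fin 4 mm thick (own x), 200 mm long (own y), top edge 75 mm above the table. Origin at centre of underside. Carries the green and the red clip about 110 mm apart, in either order, about 55 mm either side of the middle.
- clip: Green spring clip, 65 g, loose, astride the rail's fin, handles up, jaws down. Origin on its pivot axis (along own y), 86 mm above the table; z up; yaw as the rail's. Two mirrored arms, one to each side in own x. Pinching the handles' end bars together along own x opens the jaws. A crossbar between the jaws, underside 11 mm below the origin, sits on the fin. Held, the origin is below the midpoint of the bars.
- clip_front (a joint): Opening angle q of the green clip's arm on its -x side: 0 parked, grows as its jaw swings out, stop at 0.38 rad. With w the outer width over the two handle bars in mm, q = 0.522 - asin((w/2 - 5)/46.1): w = 56 gives 0, 37 gives 0.22, 26 gives 0.35. The spring needs 4 N at each bar to begin, 8 N fully open.
- clip_back (a joint): The same for the arm on its +x side.
- clip_mouth (a point): Point on the green clip's centre plane level with the closed jaws' tips: 42 mm below its origin, fixed to the crossbar, axes as the clip's. Jaws are 36 mm wide (own y), inner faces 4 mm apart when parked, tips each 15 mm farther out fully open.
- card_stand: Notice card stand, fixed: wooden foot 80 (x) x 160 (y) x 14 mm, slot strip 26 mm high, and a stiff white card 4 mm thick (own x), 148 mm wide (own y), upright, with an orange mark 36 mm wide at the middle of the upper edge. Origin at centre of underside. Yawed up to 0.5 rad.
- card_top (a point): Middle of the card's upper edge, 120 mm above the table; axes as the stand's: x through the card, y along the edge, z up.
- red_clip: A red clip just like the green one, origin on its pivot, parked on the same rail. Leave it.
- cup: White cup, 64 mm wide, 58 mm high, origin under its centre. Bystander.
- tamper: Steel tamper, 56 mm wide, 78 mm high, origin under its centre. Bystander.
- moka: Red and silver stove-top pot, 88 mm wide, 164 mm high, black handle to +y, origin under its centre. Bystander.
- tin: Green tin, 80 mm wide, 120 mm high, origin under its centre. Bystander.
- jar: Amber jar, 76 mm wide, 110 mm high, origin under its centre. Bystander.
- scoop: Metal spoon 160 mm long lying near the robot. Bystander.
- brush: Brush 180 mm long lying near the robot. Bystander.
- clip_bar (a point): Centre of the handle bar on the green clip's +x side: round, 10 mm thick, 32 mm long along own y. Parked, it is 40 mm above and 23 mm beside the clip's origin (the other bar is its mirror image; 56 mm over both); it stays 46 mm from the pivot, so it rises to 45 mm above the origin when pinched to w = 26 mm.
Things that resemble listed ones, but are neither listed nor needed, are in the scene too. What is shaped like the card_stand but purple or turquoise is not meant.

How it is judged:
By the outcome, as a careful person would: the job done as asked, in the order asked, and still so for the second after the job is handed in, while the arm keeps its last pose, push and grip.
It also fails if it takes over 54 s, if anything falls off the work surface, if the arm or the gripper's body presses on something with over 40 N, if the wrist force passes 120 N, or if a joint passes its speed limit or range.

ROBOT

A 6-joint arm with a two-finger parallel gripper is mounted at the origin on the work surface. World frame = base frame: x ahead of the robot, y to its left, z up, the work surface at z = 0. Lengths are in m, angles in rad, forces in N, time in s.
With the tool pointing down it reaches from about 0.35 to 0.85 m from the base axis. Payload 8.1 kg.
Tool frame: the origin (TCP) lies at the very end of the fingers, on their centre line; the grasp point (between the pads) lies 19 mm behind it; z points along the fingers, y is the direction in which the jaws open and shut (so a half turn about z gives the same grasp; the last joint's range is limited). The gripper opens to 93 mm and grips with 3 to 60 N. Pads are 15 mm wide; open, the fingers measure 128 mm over their backs; the gripper's body (75 mm by 188 mm) begins 65 mm behind the grasp point.
Start: joints at [-1.373, 0.13, 1.488, -0, 1.523, -0.085], TCP at [0.167, -0.576, 0.219] pointing down, gripper open.
Joint ranges: [-2.96, 2.96], [-0.89, 2.26], [0.02, 2.5], [-1.34, 4.48], [0, 2.73], [-2.66, 2.66]. Speed limits (rad/s): [2.39, 2.39, 2.79, 3.14, 3.14, 3.14].

INTERFACE

Orientations are given as a rotation vector (axis times angle).
In Python, from plant import robot gives the robot as it stands.
- The arm moves only by the shell command python3 -m inch 'ROWS' [FORCE]. ROWS is JSON, a list that holds one entry, the list of rows, each a list of 7 numbers: the shift along the tool's x, y, z in cm, then the turn, a rotation vector about the tool's x, y, z in degrees, then the gripper command: -1 is fully open, 1 is shut, values between are in proportion. A call has 1 to 5 rows; each row shifts and turns the commanded pose from where the row before left it, along the tool's axes as they then stand; what a row does not reach is not made up. A row lasts 1/10 s, in which the tool goes at most 50 mm and 8.59 degrees, less where a joint would pass 70% of its speed; a pose out of reach is approached as far as the arm can. A call with a gripper value outside its range is refused whole. The fingers move at their own pace and stop on an object; FORCE is the grip in N (left out, the last holds). Time passes only in rows, so rows that do not move let the fingers close. It gives the time, the measured TCP pose, the force and the opening at its end, in the units of the state.
- robot.read_state(): the state, without advancing time (a new reading comes with each control period).
- robot.read_camera(name): name is "scene" or "side" or "wrist"; returns a dict with "image" (420x560x3 uint8, blue, green, red), "K" (3x3 intrinsics, pixels), "distortion" ([k1, k2, p1, p2, k3] as OpenCV has them; the pictures are not rectified), "R" (3x3) and "t" (3): a world point X has camera coordinates R X + t; the wrist camera has in their place "tool_from_camera" (4x4, takes a point from camera to tool coordinates, whose origin is the TCP and whose axes are the flange's). Camera axes: x right, y down, z forward; pixel columns grow to the right and rows downward; lengths in m; the calibration is good to about 2 mm. A picture is of the moment at which its call begins: read the wrist's pose just before it. There is no depth.
- robot.close_job(): hands the job in, once; it reports no verdict.
The state is a dict: "t": time; "q": joint angles; "dq": joint speeds; "joint_torque": joint torques, N m; "tool_pos": TCP position; "orientation": TCP orientation; "force": force on the tool from outside, world axes, zero at the start; "wrist_torque": the same for the moment, N m; "opening": finger opening in m.
Only numpy, scipy, OpenCV 4.12 (cv2) and the standard library are available. Lean on these libraries where they do the work, as an engineer would, in place of code of your own. Each camera call takes 0.05 s, during which the arm holds its last target. There are 200 camera calls.

## Working session

There is one attempt and no reset: what is moved stays moved. The work goes in short steps, Python scripts to look and compute and a shell command to move; the robot and the scene stay as the last step left them, time stands still between calls to the robot, and variables do not carry over. Pictures are saved under pics/ and viewed, about 8 in all and at most 12, crops included, and the job is handed in when it is done.

```bash
ls; mkdir -p pics; cat > h.py <<'E'
import numpy as np, cv2
from scipy.spatial.transform import Rotation as Ro
from plant import robot
def snap(n,f):
    s=robot.read_state(); c=robot.read_camera(n); cv2.imwrite('pics/'+f+'.png',c['image'])
    if n=='wrist':
        T=np.eye(4);T[:3,:3]=Ro.from_rotvec(s['orientation']).as_matrix();T[:3,3]=s['tool_pos']
        M=np.linalg.inv(T@np.array(c['tool_from_camera'])); c['R']=M[:3,:3];c['t']=M[:3,3]
    np.savez('pics/'+f+'.npz',K=c['K'],d=c['distortion'],R=c['R'],t=c['t'],im=c['image'])
    return load(f)
def load(f): return dict(np.load('pics/'+f+'.npz'))
def ray(c,p):
    u=cv2.undistortPoints(np.array(p,float).reshape(-1,1,2),c['K'],c['d']).reshape(-1,2)
    d=np.c_[u,np.ones(len(u))]@c['R']; o=-c['R'].T@c['t']
    return o,d/np.linalg.norm(d,axis=1)[:,None]
def plane(c,p,z):
    o,d=ray(c,p); return o+d*((z-o[2])/d[:,2])[:,None]
def tri(cs,ps):
    A=np.zeros((3,3));b=np.zeros(3);L=[]
    for c,p in zip(cs,ps):
        o,d=ray(c,[p]);P=np.eye(3)-np.outer(d[0],d[0]);A+=P;b+=P@o;L.append((P,o))
    x=np.linalg.solve(A,b); return x,[np.linalg.norm(P@(x-o))*1e3 for P,o in L]
def proj(c,X):
    return cv2.projectPoints(np.array(X,float).reshape(-1,3),cv2.Rodrigues(c['R'])[0],c['t'],c['K'],c['d'])[0].reshape(-1,2)
E
python3 - <<'E'
from h import *
a=snap('scene','s0');b=snap('side','d0')
print(robot.read_state())
for n,c in (('s',a),('d',b)): print(-c['R'].T@c['t'],c['R'][2],c['K'][0,0])
E
```

```text
pics
{'t': 0.1, 'q': array([-1.37345283e+00,  1.31104709e-01,  1.48911978e+00,  3.16015216e-06,
        1.52300247e+00, -8.53905662e-02]), 'dq': array([-0.00060067, -0.00266111, -0.00295471, -0.00049146,  0.00236251,
       -0.00071822]), 'joint_torque': array([ 1.43962221e-03, -5.61338067e+01, -4.93100202e+01,  7.69671751e-02,
        2.90146231e-02, -6.42180794e-05]), 'tool_pos': array([ 0.16732022, -0.57568381,  0.21770874]), 'orientation': array([-3.10863749e+00, -4.42409676e-01,  1.38602963e-04]), 'force': array([-0.07336889, -0.09369795,  0.24966427]), 'wrist_torque': array([-0.0070728 ,  0.01730936, -0.00760309]), 'opening': 0.09313972924838577}
[ 1.24531427 -0.18679589  1.11187048] [-0.57148683  0.09381995 -0.81523041] 472.29001410935473
[-0.01585796 -1.04293639  0.94751597] [ 0.39155903  0.69236513 -0.60606275] 521.7456993243514
```

View pics/s0.png

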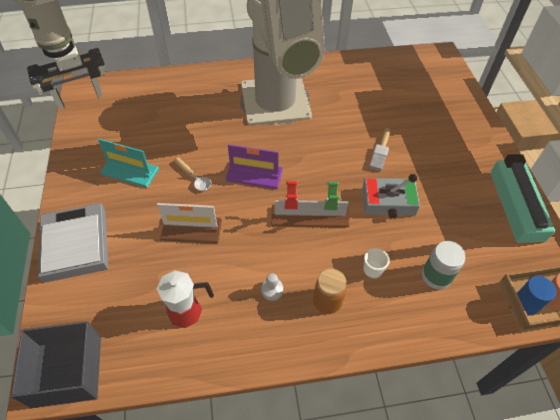

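View pics/d0.png

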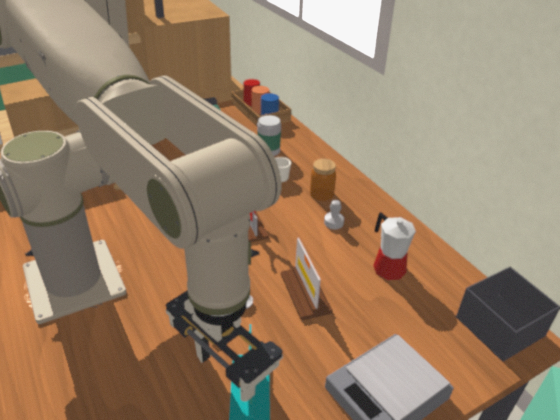

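Scene picture: the white stand is at (190,222), with decoys in turquoise (128,163) and purple (255,167). The rail is at (312,210) with the red clip at (291,195) and the green clip at (333,195). The isolator is at (390,197), ball at about (413,181) on the green side. In the side view the arm hides most of this. I'll take a close crop to check the choices.

```bash
python3 - <<'E'
from h import *
a=load('s0')['im']
x=cv2.resize(a[165:245,262:428],None,fx=4.8,fy=4.8,interpolation=cv2.INTER_CUBIC)
y=cv2.resize(a[185:250,150:240],None,fx=3,fy=3,interpolation=cv2.INTER_CUBIC)
o=np.zeros((x.shape[0]+y.shape[0],x.shape[1],3),np.uint8);o[:x.shape[0]]=x;o[x.shape[0]:,:y.shape[1]]=y
print(o.shape);cv2.imwrite('pics/crop0.png',o)
E
```

```text
(579, 797, 3)
```

View pics/crop0.png

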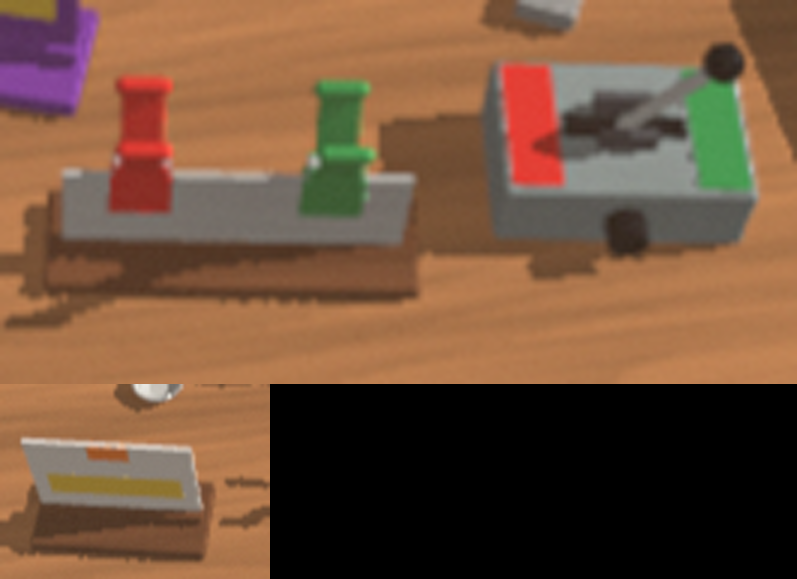

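```bash
python3 - <<'E'
from h import *
a=load('s0');np.set_printoptions(precision=4,suppress=True)
f=lambda P:[(262+x/4.8,165+y/4.8) for x,y in P]
g=lambda P:[(150+x/3,185+(y-384)/3) for x,y in P]
print('ball',plane(a,f([(724,62)]),.112))
B=plane(a,f([(500,65),(738,68),(755,195),(508,188)]),.05);print('box',B,B.mean(0),np.linalg.norm(B[0]-B[1]),np.linalg.norm(B[1]-B[2]))
e=B[1]-B[0]+B[2]-B[3];print('yaw',np.arctan2(-e[0],e[1]))
r=plane(a,f([(62,172),(415,178)]),.075);e=r[1]-r[0];print('fin',r,r.mean(0),np.linalg.norm(e),'yaw',np.arctan2(-e[0],e[1]))
for n,P in (('green',[(320,88),(368,88),(322,155),(374,155)]),('red',[(118,84),(170,84),(115,150),(172,150)])):
  b=plane(a,f(P),.126);print(n,b,b.mean(0))
r=plane(a,g([(22,439),(192,449)]),.12);e=r[1]-r[0];print('card',r,r.mean(0),np.linalg.norm(e),'yaw',np.arctan2(-e[0],e[1]),plane(a,g([(108,453)]),.112))
s=robot.read_state();print(Ro.from_rotvec(s['orientation']).as_matrix())
c=robot.read_camera('wrist');print(np.array(c['tool_from_camera']),c['K'][0,0])
E
```

```text
ball [[0.4911 0.3105 0.112 ]]
box [[0.4271 0.2051 0.05  ]
 [0.45   0.3484 0.05  ]
 [0.5433 0.3279 0.05  ]
 [0.5174 0.1859 0.05  ]] [0.4844 0.2668 0.05  ] 0.14518148077138956 0.09544539753293257
yaw -0.16945458324324514
fin [[ 0.4867 -0.0719  0.075 ]
 [ 0.52    0.1263  0.075 ]] [0.5033 0.0272 0.075 ] 0.2009799816451083 yaw -0.16632991971119984
green [[0.4873 0.0731 0.126 ]
 [0.4911 0.0996 0.126 ]
 [0.5331 0.0643 0.126 ]
 [0.5372 0.0924 0.126 ]] [0.5122 0.0823 0.126 ]
red [[ 0.4683 -0.0378  0.126 ]
 [ 0.4724 -0.0091  0.126 ]
 [ 0.5135 -0.0468  0.126 ]
 [ 0.518  -0.0161  0.126 ]] [ 0.493  -0.0274  0.126 ]
card [[ 0.4832 -0.3811  0.12  ]
 [ 0.5153 -0.2357  0.12  ]] [ 0.4993 -0.3084  0.12  ] 0.14891595608037472 yaw -0.2175909588243041 [[ 0.5031 -0.3086  0.112 ]]
[[ 0.9603  0.279  -0.0003]
 [ 0.279  -0.9603  0.0016]
 [ 0.0001 -0.0016 -1.    ]]
[[-0.0002 -0.9685 -0.2489  0.0696]
 [ 1.      0.0001 -0.0011  0.0001]
 [ 0.001  -0.2489  0.9685 -0.1644]
 [ 0.      0.      0.      1.    ]] 315.16343808150674
```

Everything agrees: box yaw and rail yaw are both about -0.17. Fin length comes out at 201 mm, card at 149 mm, and the ball is on the green side. First I'll turn the tool so its y runs along the box's and clip's x, rise, and shut the gripper.

```bash
python3 -m inch '[[[0,0,-0.5,0,0,-8,1],[0,0,-0.5,0,0,-8,1],[0,0,-0.5,0,0,-8,1],[0,0,-0.5,0,0,-8,1],[0,0,-0.5,0,0,-8,1]]]' 20
python3 -m inch '[[[0,0,-0.5,0,0,-8,1],[0,0,-0.5,0,0,-8,1],[0,0,-0.5,0,0,-8,1],[0,0,-0.5,0,0,0,1],[0,0,-0.5,0,0,0,1]]]'
cat > st.py <<'E'
import sys; from h import *
# world target (x y z) and own-y yaw -> tool shift cm and z turn deg
s=robot.read_state();R=Ro.from_rotvec(s['orientation']).as_matrix();np.set_printoptions(precision=4,suppress=True)
print('t',s['t'],'pos',s['tool_pos'],'F',s['force'],'open',s['opening'],'q1,6',s['q'][[0,5]])
print('tooly ang',np.degrees(np.arctan2(R[1,1],R[0,1])),'z',R[:,2])
if len(sys.argv)>3:
    print('shift cm',100*R.T@(np.array(sys.argv[1:4],float)-s['tool_pos']))
E
python3 st.py 0.4994 0.365 0.26
```

```text
t: 0.65
tool_pos: [0.1674, -0.5759, 0.2434]
orientation: [-2.766, -1.487, -0.0]
force: [-0.5, 0.3, -0.8]
opening: 0.0573
t: 1.15
tool_pos: [0.1674, -0.576, 0.2686]
orientation: [-2.407, -2.018, -0.0]
force: [-1.4, -0.8, 0.4]
opening: 0.0177
t 1.15 pos [ 0.1674 -0.576   0.2686] F [-1.443  -0.7551  0.4493] open 0.017669372081679274 q1,6 [-1.3734 -1.1982]
tooly ang -10.037530099902144 z [-0.0001  0.0006 -1.    ]
shift cm [98.4471 16.2889  0.9104]
```

```bash

python3 -m inch '[[[0,4,0,0,0,0,1],[0,4,0,0,0,0,1],[0,4,0,0,0,0,1],[3,3.5,0,0,0,0,1],[4.5,0.8,0,0,0,0,1]]]' >/dev/null
python3 -m inch '[[[4.8,0,0,0,0,0,1],[4.8,0,0,0,0,0,1],[4.8,0,0,0,0,0,1],[4.8,0,0,0,0,0,1],[4.8,0,0,0,0,0,1]]]' >/dev/null
python3 -m inch '[[[4.8,0,0,0,0,0,1],[4.8,0,0,0,0,0,1],[4.8,0,0,0,0,0,1],[4.8,0,0,0,0,0,1],[4.8,0,0,0,0,0,1]]]' >/dev/null
python3 -m inch '[[[4.8,0,0,0,0,0,1],[4.8,0,0,0,0,0,1],[4.8,0,0,0,0,0,1],[4.8,0,0,0,0,0,1],[4.8,0,0,0,0,0,1]]]'
python3 -m inch '[[[4.8,0,0,0,0,0,1],[4.8,0,0,0,0,0,1],[4.8,0,0,0,0,0,1],[4.5,0,0,0,0,0,1],[0,0,0,0,0,0,1]]]'
python3 st.py 0.4994 0.365 0.1
```

```text
t: 3.15
tool_pos: [0.4633, 0.1817, 0.269]
orientation: [2.407, 2.019, 0.001]
force: [1.4, -0.6, 0.4]
opening: 0.0008
t: 3.65
tool_pos: [0.4945, 0.3703, 0.2664]
orientation: [-2.401, -2.023, 0.004]
force: [-1.0, -1.4, -1.6]
opening: 0.0002
t 3.65 pos [0.4945 0.3703 0.2664] F [-0.9746 -1.4396 -1.6435] open 0.0002336734691216378 q1,6 [0.5589 0.7295]
tooly ang -9.774477077960821 z [-0.003  -0.0001 -1.    ]
shift cm [-0.4321  0.6209 16.6367]
```

```bash

python3 -m inch '[[[0,0.2,4.5,0,0,0,1],[0,0.2,4.5,0,0,0,1],[0,0.2,4,0,0,0,1],[0,0,3.6,0,0,0,1],[0,0,0,0,0,0,1]]]'
python3 -m inch '[[[-1,0,0,0,0,0,1],[-1.5,0,0,0,0,0,1],[-1.5,0,0,0,0,0,1],[-1.5,0,0,0,0,0,1],[-1.5,0,0,0,0,0,1]]]'
python3 -m inch '[[[-1.5,0,0,0,0,0,1],[-1.0,0,0,0,0,0,1],[-1.0,0,0,0,0,0,1],[0,0,0,0,0,0,1],[0,0,0,0,0,0,1]]]'
python3 st.py .4797 .2405 .1
python3 - <<'E'
from h import *
a=snap('scene','s1')
x=cv2.resize(a['im'][140:250,262:460],None,fx=4,fy=4,interpolation=cv2.INTER_CUBIC);cv2.imwrite('pics/crop1.png',x)
E
```

```text
t: 4.15
tool_pos: [0.4975, 0.3617, 0.0961]
orientation: [-2.405, -2.019, 0.017]
force: [-1.0, -0.3, -0.5]
opening: 0.0008
t: 4.65
tool_pos: [0.4915, 0.2957, 0.1066]
orientation: [2.403, 2.022, 0.009]
force: [0.8, 1.2, 0.3]
opening: 0.0003
t: 5.15
tool_pos: [0.4835, 0.2611, 0.1025]
orientation: [-2.403, -2.023, 0.0]
force: [-0.8, -0.3, 0.6]
opening: 0.0008
t 5.15 pos [0.4835 0.2611 0.1025] F [-0.7533 -0.2648  0.5927] open 0.0007601936253437408 q1,6 [0.4018 0.5733]
tooly ang -9.827223358760353 z [-0.0003  0.     -1.    ]
shift cm [-2.0955 -0.0185  0.2493]
```

View pics/crop1.png

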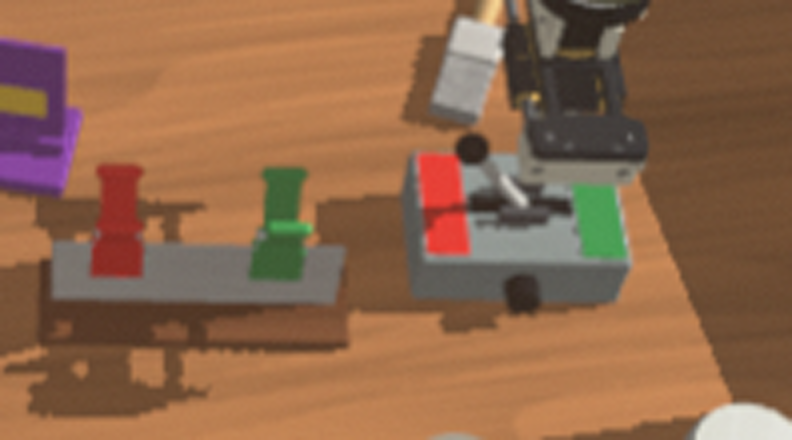

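The crop shows the lever has tipped over, ball at about crop (472,148) on the red side. I'll measure the ball against its expected end position.

```bash
python3 - <<'E'
from h import *
a=load('s1');p=(262+472/4,140+148/4)
print(plane(a,[p],.112),'expected',[.4844-.0454*.169,.2668-.0454*.986],proj(a,[[.4767,.222,.112],[.4785,.2325,.12]])-p)
E
```

```text
[[0.4749793  0.22140794 0.112     ]] expected [0.4767274, 0.22203559999999997] [[ 0.37978407  0.45695741]
 [ 4.80189585 -1.3214465 ]]
```

The ball is within 2 mm of its red end stop, so the lever is fully off. Next I'll rise and go above the green clip, opening the gripper on the way, then look with the wrist camera.

```bash

python3 -m inch '[[[0,0,-4,0,0,0,1],[0,0,-4.5,0,0,0,1],[0,0,-4.5,0,0,0,1],[0,0,-2,0,0,0,0],[-3,1,0,0,0,0,-1]]]' >/dev/null
python3 -m inch '[[[-4.5,1.5,0,0,0,0,-1],[-4.5,1.5,0,0,0,0,-1],[-4,1.5,0,0,0,0,-1],[-1.2,0.3,0,0,0,0,-1],[0,0,0,0,0,0,-1]]]'
python3 st.py .5122 .0823 .11
python3 - <<'E'
from h import *
a=snap('wrist','w0')
print(proj(a,[[.5122,.0823,.126],[.5351,.0784,.126],[.4893,.0862,.126]]))
cv2.imwrite('pics/w0b.png',cv2.resize(a['im'],(784,588)))
E
```

```text
t: 6.2
tool_pos: [0.5117, 0.0808, 0.2525]
orientation: [-2.406, -2.02, 0.0]
force: [-0.4, 0.4, -0.2]
opening: 0.0519
t 6.2 pos [0.5117 0.0808 0.2525] F [-0.3903  0.3585 -0.2257] open 0.051904363584500554 q1,6 [0.0576 0.2312]
tooly ang -9.946376509648653 z [-0.0002  0.     -1.    ]
shift cm [ 0.1566  0.0256 14.255 ]
[[277.46832616 198.58104654]
 [301.98763832 198.46416043]
 [252.95633255 198.70001459]]
```

View pics/w0b.png

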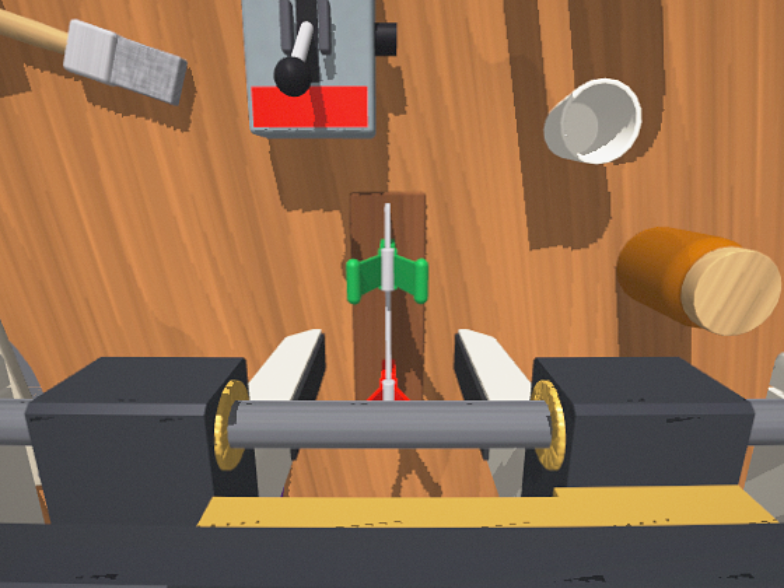

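Wrist view (784 wide): green clip bars centred at (353,281) and (421,280), aligned with the jaws; the red clip is behind, below the fingers; the ball is at the red side (292,75).

```bash
python3 - <<'E'
from h import *
a=load('w0');b=plane(a,np.array([(353,281),(421.5,280.5)])/1.4,.126);print(b,b.mean(0),np.linalg.norm(b[0]-b[1]))
f=plane(a,np.array([(388,205),(388.5,365)])/1.4,.075);e=f[0]-f[1];print('yaw deg',np.degrees(np.arctan2(-e[0],e[1])),f)
E
python3 -m inch '[[[0,0,3,0,0,0,-1],[0.1,0,4,0,0,0,-1],[0,0,0,0,0,0,-1],[0,0,0,0,0,0,-1],[0,0,0,0,0,0,-1]]]'
```

```text
[[0.48816198 0.08440731 0.126     ]
 [0.53395907 0.07672876 0.126     ]] [0.51106052 0.08056804 0.126     ] 0.046436346684791845
yaw deg -9.811297140348321 [[ 0.51961852  0.12710688  0.075     ]
 [ 0.49711844 -0.00300173  0.075     ]]
t: 6.75
tool_pos: [0.5127, 0.0839, 0.185]
orientation: [2.401, 2.024, 0.004]
force: [0.4, 0.2, 1.1]
opening: 0.0917
```

```bash

python3 -m inch '[[[0,0,2.5,0,0,0,-1],[0,0,2.5,0,0,0,-1],[-0.05,0,2,0,0,0,-1],[0,0,0.5,0,0,0,-0.7],[0,0,0,0,0,0,-0.3]]]' 20
python3 -m inch '[[[0,0,0,0,0,0,-0.25],[0,0,0,0,0,0,-0.25],[0,0,0,0,0,0,-0.2],[0,0,0,0,0,0,-0.2],[0,0,0,0,0,0,-0.2]]]'
python3 st.py
python3 -m inch '[[[0,0,-0.2,0,0,0,0.1],[0,0,-0.15,0,0,0,0.3],[0,0,-0.1,0,0,0,0.5],[0,0,0,0,0,0,0.7],[0,0,0,0,0,0,0.8]]]'
python3 -m inch '[[[0,0,0,0,0,0,1],[0,0,0,0,0,0,1],[0,0,0,0,0,0,1]]]'
python3 st.py
```

```text
t: 7.25
tool_pos: [0.5121, 0.0826, 0.1087]
orientation: [2.403, 2.024, 0.001]
force: [0.3, 0.3, -0.4]
opening: 0.0813
t: 7.75
tool_pos: [0.5112, 0.0826, 0.1079]
orientation: [-2.402, -2.023, 0.0]
force: [-3.2, 1.6, 3.3]
opening: 0.0561
t 7.75 pos [0.5112 0.0826 0.1079] F [-3.1989  1.623   3.2523] open 0.056071821937438295 q1,6 [0.0609 0.2317]
tooly ang -9.790196444965007 z [-0.0006  0.0002 -1.    ]
t: 8.25
tool_pos: [0.514, 0.0824, 0.1148]
orientation: [2.4, 2.021, 0.007]
force: [0.3, -0.9, 10.0]
opening: 0.022
t: 8.55
tool_pos: [0.514, 0.0823, 0.1148]
orientation: [2.4, 2.021, 0.007]
force: [1.1, -0.9, 11.2]
opening: 0.0218
t 8.55 pos [0.514  0.0823 0.1148] F [ 1.145  -0.9348 11.1567] open 0.021829914810973978 q1,6 [0.0605 0.2317]
tooly ang -9.802053512486474 z [ 0.0057  0.     -1.    ]
```

The opening is 21.8 mm, so both arms are at their stops, and the crossbar presses on the fin with about 11 N. I'll lift slowly at first.

```bash

python3 -m inch '[[[0,0,-0.2,0,0,0,1],[0,0,-0.3,0,0,0,1],[0,0,-1,0,0,0,1],[0,0,-2,0,0,0,1],[0,0,-2.5,0,0,0,1]]]'
python3 -m inch '[[[0,0,-3,0,0,0,1],[0,0,-3,0,0,0,1],[0,0,-2,0,0,0,1],[0,0,0,0,0,0,1],[0,0,0,0,0,0,1]]]'
python3 - <<'E'
from h import *
a=snap('wrist','w1');b=snap('scene','s2')
p=proj(b,[.5116,.0812,.21])[0].astype(int);print(p)
x0,y0=p[0]-60,p[1]-50
w=cv2.resize(a['im'][150:330,180:380],(400,360));s=cv2.resize(b['im'][y0:y0+90,x0:x0+100],(400,360))
cv2.imwrite('pics/c2.png',np.hstack([w,s]))
E
python3 st.py
```

```text
t: 9.05
tool_pos: [0.5104, 0.0823, 0.1719]
orientation: [-2.402, -2.023, 0.004]
force: [0.2, -0.8, -0.7]
opening: 0.0217
t: 9.55
tool_pos: [0.5115, 0.0824, 0.2519]
orientation: [2.403, 2.024, 0.0]
force: [-0.0, 0.1, -1.7]
opening: 0.0216
[337 169]
t 9.65 pos [0.5106 0.0823 0.2503] F [-0.0037 -0.2125 -1.0009] open 0.021663127547054177 q1,6 [0.0607 0.2317]
tooly ang -9.798580042688485 z [-0.0028 -0.0001 -1.    ]
```

View pics/c2.png

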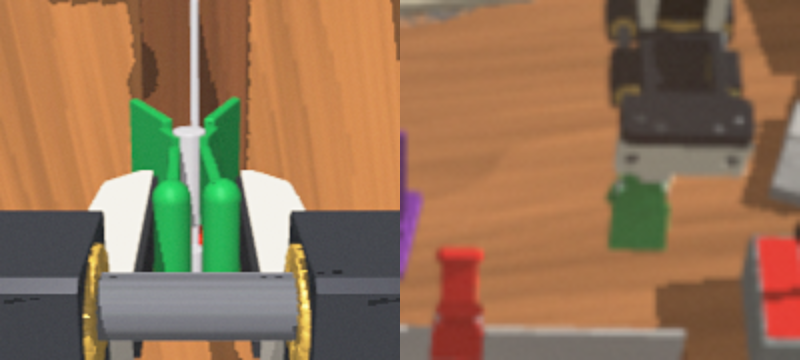

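The crops show the green clip held upright between the fingers and gaping, clear of the fin, with the red clip untouched. I'll now work out the clip's offset in the tool and the shift to the card.

```bash
python3 - <<'E'
from h import *
a=load('w1');s=robot.read_state();R=Ro.from_rotvec(s['orientation']).as_matrix()
for z in (.268,):
  b=plane(a,[(180+171/2,150+182/2),(180+221/2,150+182/2)],z+.003); print('bar ends in tool mm',(b-s['tool_pos'])@R*1e3)
# jaw outer edges near side, top corners / tips
q=plane(a,[(180+136/2,150+98/2),(180+238/2,150+98/2)],s['tool_pos'][2]-.065);print('jaw tip front corners, tool mm',(q-s['tool_pos'])@R*1e3)
E
python3 st.py .4993 -.3084 .25
```

```text
bar ends in tool mm [[ 14.22037386  -4.53732153 -20.72373965]
 [ 14.21967898   7.71291353 -20.75702385]]
jaw tip front corners, tool mm [[ 15.41352129 -20.7618177   65.0470924 ]
 [ 15.41020162  17.62042914  64.94280757]]
t 9.65 pos [0.5106 0.0823 0.2503] F [-0.0037 -0.2125 -1.0009] open 0.021663127547054177 q1,6 [0.0607 0.2317]
tooly ang -9.798580042688485 z [-0.0028 -0.0001 -1.    ]
shift cm [-38.6947   5.5328   0.0363]
```

```bash

python3 -m inch '[[[-2,0.3,0,0,0,0,1],[-4,0.6,0,0,0,0,1],[-4.5,0.6,0,0,0,0,1],[-4.5,0.6,0,0,0,0,1],[-4.5,0.6,0,0,0,0,1]]]' >/dev/null
python3 -m inch '[[[-4.5,0.6,0,0,0,0,1],[-4.5,0.6,0,0,0,0,1],[-4.5,0.6,0,0,0,0,1],[-3,0.6,0,0,0,1,1],[-1.5,0.3,0,0,0,1,1]]]' >/dev/null
python3 -m inch '[[[-0.9,0.1,0,0,0,0.7,1],[0,0,0,0,0,0,1],[0,0,0,0,0,0,1]]]'
python3 st.py .5 -.3085 .172
python3 - <<'E'
from h import *
a=snap('wrist','w2');b=snap('scene','s3')
w=cv2.resize(a['im'][60:330,100:460],(792,594));cv2.imwrite('pics/w2c.png',w)
E
```

```text
t: 10.95
tool_pos: [0.5, -0.304, 0.2518]
orientation: [-2.448, -1.967, -0.0]
force: [-0.4, 1.0, -0.2]
opening: 0.0217
t 10.95 pos [ 0.5    -0.304   0.2518] F [-0.3697  0.9757 -0.1668] open 0.021657649084359677 q1,6 [-0.6343 -0.4174]
tooly ang -12.42688610161579 z [-0.0004  0.0009 -1.    ]
shift cm [-0.4416  0.1031  7.9787]
```

View pics/w2c.png

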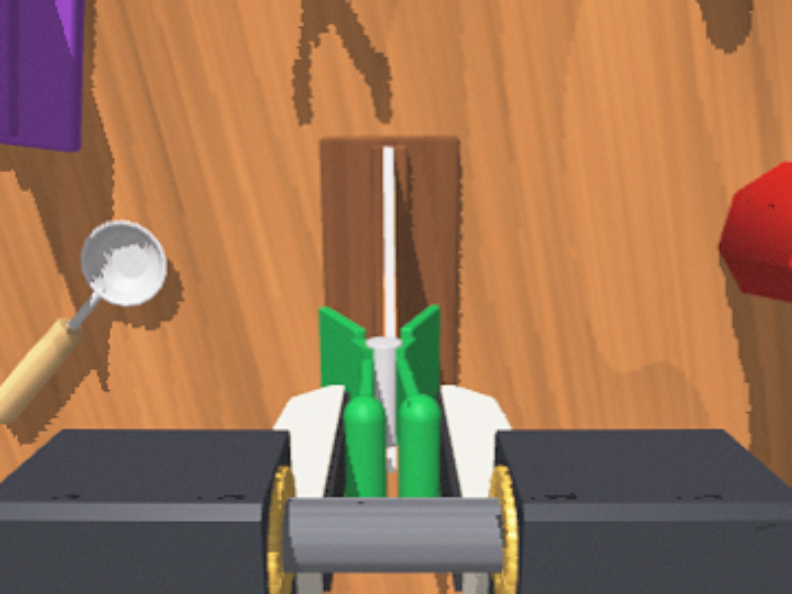

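Wrist view: the card's edge runs from the far end at (388,147) down between the jaws at (390,335), parallel to the jaw plane. I'll convert the far end and direction to a position.

```bash
python3 - <<'E'
from h import *
a=load('w2');g=lambda P:[(100+x/2.2,60+y/2.2) for x,y in P]
f=plane(a,g([(388.3,147),(390.2,320)]),.12);e=f[0]-f[1];u=e[:2]/np.linalg.norm(e[:2])
print(f,'yaw deg',np.degrees(np.arctan2(-e[0],e[1])),'mid',f[0,:2]-.074*u)
hs=cv2.cvtColor(a['im'],cv2.COLOR_BGR2HSV)
for r in range(185,225): print(r,a['im'][r,274:282].tolist()) if r%4==0 else 0
s=load('s3');R=Ro.from_rotvec(robot.read_state()['orientation']).as_matrix();T=robot.read_state()['tool_pos']
q=plane(a,g([(326,308),(437,306)]),T[2]-.065);print('jaw tool mm',(q-T)@R*1e3)
b=plane(a,g([(364,398),(419,398)]),T[2]+.021);print('bars',(b-T)@R*1e3)
E
```

```text
[[ 0.51385989 -0.23774215  0.12      ]
 [ 0.49864244 -0.31024854  0.12      ]] yaw deg -11.853047720069865 mid [ 0.49866012 -0.31016429]
188 [[111, 168, 234], [220, 231, 247], [241, 239, 241], [240, 239, 241], [232, 237, 247], [152, 181, 229], [27, 59, 111], [34, 53, 82]]
192 [[73, 136, 218], [208, 222, 242], [241, 239, 240], [240, 239, 241], [231, 238, 246], [151, 178, 227], [30, 63, 112], [39, 58, 86]]
196 [[66, 132, 217], [208, 223, 243], [242, 240, 242], [240, 239, 241], [230, 237, 246], [151, 180, 227], [34, 65, 115], [43, 58, 87]]
200 [[70, 132, 219], [209, 223, 243], [241, 240, 241], [240, 238, 241], [230, 236, 245], [150, 182, 235], [26, 76, 147], [42, 56, 86]]
204 [[71, 134, 219], [209, 222, 243], [241, 240, 241], [238, 238, 241], [243, 242, 242], [197, 205, 233], [22, 80, 159], [42, 56, 83]]
208 [[70, 134, 219], [208, 222, 243], [241, 240, 241], [238, 238, 241], [243, 242, 243], [197, 205, 233], [20, 78, 159], [38, 49, 83]]
212 [[70, 130, 214], [198, 217, 240], [238, 237, 239], [237, 238, 241], [243, 242, 243], [196, 204, 235], [15, 72, 158], [45, 76, 74]]
216 [[226, 225, 227], [227, 225, 227], [226, 224, 226], [227, 225, 227], [229, 228, 230], [229, 226, 230], [228, 223, 227], [214, 206, 219]]
220 [[217, 215, 218], [215, 212, 216], [211, 208, 211], [203, 201, 203], [200, 196, 201], [161, 189, 155], [95, 181, 59], [87, 185, 37]]
224 [[218, 216, 216], [214, 213, 216], [208, 208, 211], [205, 201, 205], [201, 194, 202], [156, 170, 154], [90, 171, 58], [89, 193, 35]]
jaw tool mm [[ 14.78538871 -21.71589027  65.00339545]
 [ 15.46181044  15.94365468  65.00634908]]
bars [[ 14.81177721  -5.41926372 -20.99542089]
 [ 14.80707136   6.63637003 -20.99454965]]
```

```bash

python3 -m inch '[[[-0.3,0.2,1.5,0,0,0,1],[0,0,2,0,0,0,1],[0,0,1.5,0,0,0,1],[0,0,0,0,0,0,1],[0,0,0,0,0,0,1]]]'
python3 - <<'E'
from h import *
a=snap('wrist','w3');b=snap('scene','s4');d=snap('side','d4')
p=proj(b,[.5,-.309,.14])[0].astype(int);q=proj(d,[.5,-.309,.14])[0].astype(int);print(p,q)
c=lambda im,p,h,w:im[max(p[1]-h,0):p[1]+h,max(p[0]-w,0):p[0]+w]
f=[c(a['im'],(277,235),90,60),c(b['im'],p,45,30),c(d['im'],q,68,45)]
cv2.imwrite('pics/c3.png',np.hstack([cv2.resize(x,(264,396),interpolation=cv2.INTER_CUBIC) for x in f]))
E
python3 st.py
```

```text
t: 11.55
tool_pos: [0.5009, -0.3083, 0.2016]
orientation: [-2.449, -1.966, 0.0]
force: [-0.1, -0.6, -1.2]
opening: 0.0213
[184 200] [309 249]
t 11.7 pos [ 0.5016 -0.3091  0.2033] F [ 0.3091  0.3587 -0.9464] open 0.021617817309801175 q1,6 [-0.6392 -0.4211]
tooly ang -12.494241413977312 z [ 0.0015 -0.0011 -1.    ]
```

View pics/c3.png

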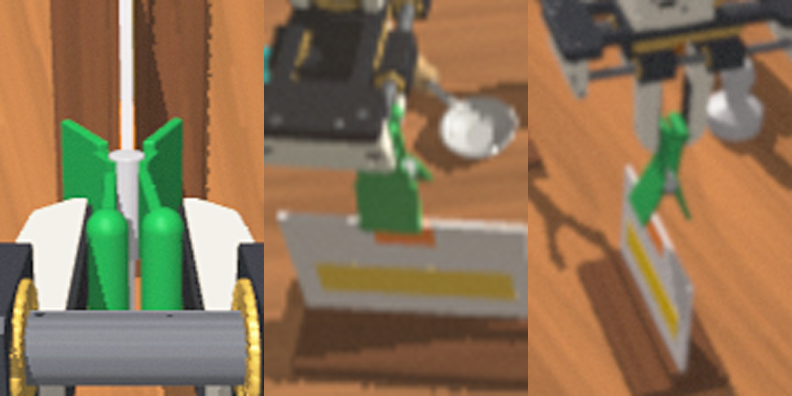

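Left crop (wrist): the card edge is between the jaws. Middle crop (scene): the jaw's lower edge spans (358–420,228) and the orange mark (373–436,238). Right crop (side): the jaws straddle the card plane at about (640,215) and (688,215). I'll check centring along the edge in metres by cutting the rays with the card-parallel planes.

```bash
python3 - <<'E'
from h import *
b=load('s4');d=load('d4');yaw=np.radians(-12.3);n=np.array([np.cos(yaw),np.sin(yaw),0]);u=np.array([-np.sin(yaw),np.cos(yaw),0]);C=np.array([.4992,-.3092,.12])
g=lambda P:[(184-30+x/4.4,200-45+y/4.4) for x,y in P]
h=lambda P:[(309-45+(x-528)*90/264,249-68+y*136/396) for x,y in P]
def vp(c,p,off):
    o,r=ray(c,p);t=((C+off*n-o)@n)/(r@n);X=o+r*t[:,None]-C;return np.c_[X@u,X[:,2]]*1e3
print('mark (y along,z rel)',vp(b,g([(373-264,238),(436-264,238)]),.002))
for o in (.014,.018): print('jaw',o,vp(b,g([(358-264,228),(420-264,230)]),o))
print('card ends',vp(b,g([(279-264,213)]),0))
E
```

```text
mark (y along,z rel) [[-19.47479213 -17.32958676]
 [ 19.04413014 -13.60294638]]
jaw 0.014 [[-21.68540339   9.27905829]
 [ 15.0932957   10.80929202]]
jaw 0.018 [[-19.94222065  14.9842377 ]
 [ 16.62293183  16.50558651]]
card ends [[-73.31566633   0.13740355]]
```

```bash

python3 -m inch '[[[0.2,0,0.5,0,0,0,1],[0,0,1,0,0,0,1],[0,0,1,0,0,0,1],[0,0,0.5,0,0,0,1],[0,0,0,0,0,0,1]]]'
python3 - <<'E'
from h import *
a=snap('wrist','w4');b=snap('scene','s5');d=snap('side','d5')
c=lambda im,p,h,w:im[max(p[1]-h,0):p[1]+h,max(p[0]-w,0):p[0]+w]
f=[c(a['im'],(277,235),90,60),c(b['im'],(184,205),45,30),c(d['im'],(309,254),45,30)]
cv2.imwrite('pics/c4.png',np.hstack([cv2.resize(x,(264,396),interpolation=cv2.INTER_CUBIC) for x in f]))
E
python3 st.py
```

```text
t: 12.2
tool_pos: [0.5007, -0.3062, 0.1703]
orientation: [-2.448, -1.965, 0.001]
force: [0.7, -0.3, -0.9]
opening: 0.0217
t 12.35 pos [ 0.5016 -0.3069  0.1723] F [-0.2898 -1.0092 -0.2685] open 0.021759157216749273 q1,6 [-0.6362 -0.418 ]
tooly ang -12.501999897816889 z [ 0.0001 -0.0001 -1.    ]
```

View pics/c4.png

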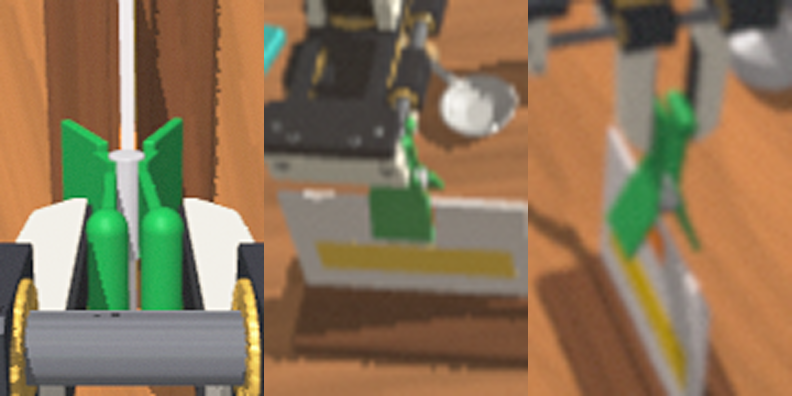

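Final-pose crops: the jaws sit on both sides of the card edge over the orange mark. I'll check the lateral gap and centring numerically.

```bash
python3 - <<'E'
from h import *
a=load('w4');b=load('s5');d=load('d5')
s=robot.read_state();R=Ro.from_rotvec(s['orientation']).as_matrix();T=s['tool_pos']
g=lambda P:[(217+x/2.2,145+y/2.2) for x,y in P]
J=(plane(a,g([(62,121),(183,119)]),.106)-T)@R*1e3;K=(plane(a,g([(127,140),(126,30)]),.12)-T)@R*1e3
print('jaws',J,'card',K)
yaw=np.radians(-12.3);n=np.array([np.cos(yaw),np.sin(yaw),0]);u=np.array([-np.sin(yaw),np.cos(yaw),0]);C=np.array([.4992,-.3092,.12])
h=lambda P:[(154+(x-264)/4.4,160+y/4.4) for x,y in P]
o,r=ray(b,h([(371,238),(433,240)]))
for off in (.015,.018):
    X=o+r*(((C+off*n-o)@n)/(r@n))[:,None]-C;print('scene jaw',off,np.c_[X@u,X[:,2]]*1e3)
# side: tips of near edge (own y=-18), expected pixel for jaw tips +-17 at z .106
k=lambda P:[(279+(x-528)/4.4,209+y/4.4) for x,y in P]
o,r=ray(d,k([(625,257),(697,250)]));X=o+r*(((C-np.array([.018,.018])[:,None]*u-o)@u)/(r@u))[:,None]-C;print('side tips (across,z)',np.c_[X@n,X[:,2]]*1e3)
E
```

```text
jaws [[ 15.4834593  -24.90789971  66.2908936 ]
 [ 16.20446208  16.10181187  66.29641391]] card [[12.53748138 -2.68916723 52.29413388]
 [47.59054148 -2.90721659 52.29148213]]
scene jaw 0.015 [[-18.96019532 -21.62569171]
 [ 18.54774227 -19.9818505 ]]
scene jaw 0.018 [[-17.66279245 -17.20581069]
 [ 19.68157214 -15.56913831]]
side tips (across,z) [[-25.4731101  -11.81797683]
 [ 15.05570533 -17.17626594]]
```

The jaws sit about 2 mm to the -x side of the card, with roughly 15 mm of gap each side. I'll nudge 2 mm across, let it settle and check.

```bash

python3 -m inch '[[[0,0.2,0,0,0,0,1],[0,0,0,0,0,0,1],[0,0,0,0,0,0,1],[0,0,0,0,0,0,1],[0,0,0,0,0,0,1]]]'
python3 - <<'E'
from h import *
a=snap('wrist','w5');b=snap('scene','s6')
L=cv2.resize(a['im'][145:325,217:337],(396,594));x=cv2.resize(b['im'][150:250,150:210],(0,0),fx=3,fy=3);y=cv2.resize(b['im'][160:240,265:430],(396,192))
o=np.zeros((594,792,3),np.uint8);o[:,:396]=L;o[:300,396:576]=x;o[302:494,396:]=y;cv2.imwrite('pics/c5.png',o)
E
python3 st.py
```

```text
t: 12.85
tool_pos: [0.5035, -0.3072, 0.1722]
orientation: [2.45, 1.966, -0.0]
force: [0.5, 0.0, -1.2]
opening: 0.0218
t 12.95 pos [ 0.5035 -0.3072  0.1721] F [ 0.5041 -0.8841 -0.4391] open 0.02156051566357653 q1,6 [-0.6348 -0.4166]
tooly ang -12.498713903350668 z [ 0.  0. -1.]
```

View pics/c5.png

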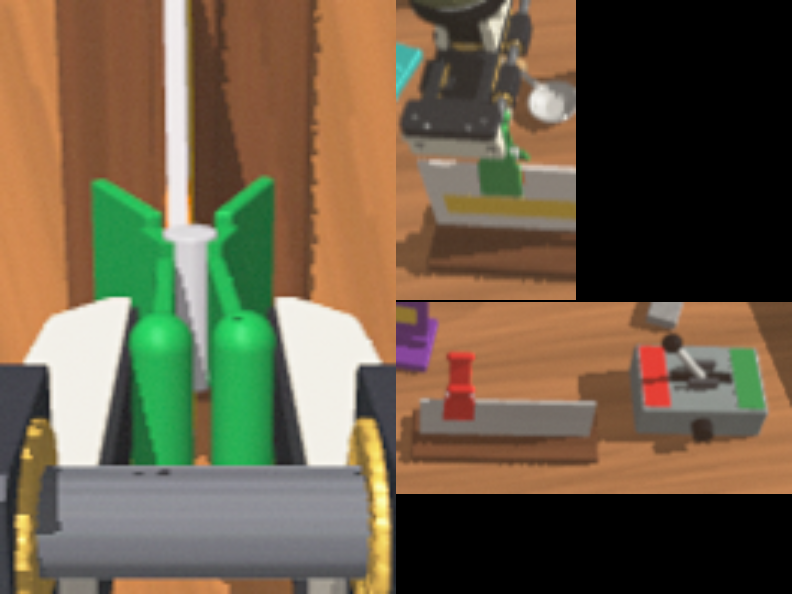

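The card edge (178) lies mid-gap between the jaws (92 to 273) with no contact. The lever is on red and the red clip stands untouched on the rail. I'll hand in.

```bash
python3 -c "
from plant import robot
print(robot.close_job())"
```

```text
the job is handed in; nothing more can be done
None
```

The job is handed in at about 13 s of the 54 s. The lever is fully over to red, and the green clip is held gaping over the middle of the card's upper edge.

- **Lever:** I pushed it past upright and it tipped the rest of the way on its own. The ball then measured within 2 mm of its red end stop, and the last picture still shows it on red.
- **Grip:** The green clip was pinched to its stops, about 21.7 mm over the bars, lifted off the rail and is still held.
- **Position on the card:** The jaws straddle the card edge, centred on the orange mark to about 1 mm. The tips are about 16 mm below the edge, and the crossbar is an estimated 12 mm above it.
- **Clearance:** Each jaw has about 15 mm of gap to the card. The last force reading was near zero, so nothing was touching.
- **Red clip:** It stands on the rail as before. The arm touched nothing but the lever and the green clip; I did not measure the bystanders separately.

**Disagreements:** The cameras differed by 2–3 mm on sideways centring, and the held clip seems tilted by 2–3°. I moved it 2 mm to compensate. One side-view jaw-tip reading disagreed more, likely a misread corner; I went by the wrist camera instead.

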